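# Thread the rinsed dosing rings onto the drying rod and hang them up

### The job

Take the rod by its grip off the drying stand and thread it through all three dosing rings where they stand in the rinsing rack. Lift the rings off the rack together on the rod, without dropping one, and lay the rod level back in both forks of the stand so that all three hang between the forks, still. Leave the bottles, the mug and the tamper where they are.

Things in the scene. Friction and masses are not known exactly. Their poses are not given: they have to be found in the camera images.
- skewer: Drying rod, loose, 90 g: 8 mm steel rod from y = 0 to -150 mm on its own y axis, 14 mm ball on the free end (ends at y = -157), 26 mm collar at y = 0 to 4, then a black grip. Origin: on the rod's axis at the collar. Balances near y = -45. It starts level in the stand's two forks, axes along the stand's, grip towards +y (robot's left), axis 105 mm above the table.
- grip_middle (a point): Centre of the rod's black flat-sided grip (skewer y = +43 mm, on the rod's axis); axes as the skewer's. The grip is 78 mm long (y), 18 mm wide (x), 22 mm high (z).
- rod_middle (a point): Point on the rod's axis halfway along the rod, 75 mm from the collar (skewer y = -75 mm); axes as the skewer's.
- ring0: One of three identical loose aluminium dosing rings (short open tubes), about 50 g: 72 mm outside diameter, 60 mm hole, 20 mm wide. Origin: centre of the hole; y axis: the ring's axis (roll about it is arbitrary). Starts on edge in the rack's right-hand (-y) place: centre within 1 mm of rack y = -28 mm, 50 mm above the table, axis along the rack's y.
- ring1: Another of three identical loose aluminium dosing rings (short open tubes), about 50 g: 72 mm outside diameter, 60 mm hole, 20 mm wide. Origin: centre of the hole; y axis: the ring's axis (roll about it is arbitrary). Starts on edge in the rack's middle place: centre within 1 mm of rack y = 0 mm, 50 mm above the table, axis along the rack's y.
- ring2: The third of three identical loose aluminium dosing rings (short open tubes), about 50 g: 72 mm outside diameter, 60 mm hole, 20 mm wide. Origin: centre of the hole; y axis: the ring's axis (roll about it is arbitrary). Starts on edge in the rack's left-hand (+y) place: centre within 1 mm of rack y = +28 mm, 50 mm above the table, axis along the rack's y.
- rack: Rinsing rack, fixed: black base 96 (x) by 110 (y) by 10 mm, two rails that carry the rings, and four pairs of 4 mm pins, 64 mm high, at x = +-34, y = +-14 and +-42 mm, that keep them on edge. The line through the holes is free; rings lift straight up. Origin: centre of its underside; y axis: along the row of rings, yaw within 0.2 rad of the world's.
- stand: Drying stand, fixed: dark plate 90 (x) by 150 (y) by 12 mm, two posts at y = +-56 mm, each with a wire V fork open upwards (tops at x = +-22, 123 mm high, 80 degrees between arms) that centres a rod let down into it; 106 mm free between forks. Origin: centre of its underside; y axis: fork to fork, yaw within 0.2 rad of the world's.
- stand_rest (a point): Point midway between the forks where the rod's axis lies when it rests in both, 105 mm above the table; axes as the stand's.
- sauce_a: Bystander: red plastic sauce bottle, 64 mm across, 190 mm tall, standing off to the robot's right. Origin: centre of its underside.
- sauce_b: Bystander: dark brown sauce bottle, 64 mm across, 190 mm tall, standing off to the robot's right. Origin: centre of its underside.
- mug: Bystander: white mug, 84 mm across, 85 mm tall, off to the robot's left. Origin: centre of its underside.
- tamper: Bystander: steel coffee tamper, 58 mm across, 90 mm tall, off to the robot's left. Origin: centre of its underside.
Not all that is in view belongs to the job. What is shaped like the ring1 but pink is not meant. What is shaped like the ring0 but orange is not meant.

How it is judged:
By the outcome, as a careful person would: the job done as asked, in the order asked, and still so for the second after the job is handed in, with the robot touching nothing.
It also fails if it takes over 59 s, if anything falls off the work surface, if the arm or the gripper's body presses on something with over 40 N, if the wrist force passes 120 N, or if a joint passes its speed limit or range.

### The arm

A 7-joint arm with a two-finger parallel gripper is mounted at the origin on the work surface. World frame = base frame: x ahead of the robot, y to its left, z up, the work surface at z = 0. Lengths are in mm, angles in rad, forces in N, time in s.
With the tool pointing down it reaches from about 400 to 900 mm from the base axis. Payload 5.5 kg.
Tool frame: the origin (TCP) lies between the finger pads; the fingertips stand 22 mm ahead of it and the grasp point (between the pads) lies 3 mm ahead of it (ctrl.tip_reach is the distance from the TCP to the fingertips, in mm); z points along the fingers, y is the line along which they close (so a half turn about z gives the same grasp; the last joint's range is limited). The gripper opens to 85 mm and grips with 20 to 120 N. Pads are 22 mm wide; open, the fingers measure 114 mm over their backs; the gripper's body (76 mm by 85 mm) begins 54 mm behind the grasp point. The pads swing forward as they close: fully open they stand 13 mm farther back than shut.
Start: joints at [-1.069, 0.501, -0.427, 1.55, 0.221, 1.138, -0.21], TCP at [153.711, 631.563, 253.31] pointing down, gripper open.
Joint ranges: [-2.88, 2.88], [-0.31, 2.03], [-1.54, 1.56], [0.2, 2.42], [-1.41, 4.55], [0.19, 2.02], [-2.57, 2.57]. Speed limits (rad/s): [2.57, 2.57, 3.14, 3.14, 3.14, 3.14, 3.14].

### API

Orientations are given as [roll, pitch, yaw] about the fixed x, y, z axes, in that order (R = Rz(yaw) Ry(pitch) Rx(roll)).
In Python, from plant import ctrl gives the robot as it stands.
- The arm moves only by the tool carry_out, never from a script. Its argument "commands" is a list of rows, each a list of 3 entries, a list of its own where there are three numbers: the finger opening in m, from 0 to 0.0854, then the shift along the tool's x, y, z in m, then the turn, a rotation vector about the tool's x, y, z in rad. In form: [[fingers, [x, y, z], [rx, ry, rz]], ...]. A call has 1 to 10 rows; each row is the pose to reach, as a shift and turn from the pose commanded when the call began, along the tool's axes at that moment; what a row does not reach only later rows make up. A row lasts 1/8 s, in which the tool goes at most 62.5 mm and 10.7 degrees, less where a joint would pass 70% of its speed; a pose out of reach is approached as far as the arm can. A call with a gripper value outside its range is refused whole. The fingers move at their own pace and stop on an object; "squeeze" is the grip in N (left out, the last holds). Time passes only in rows, so rows that repeat a pose let the fingers close. It gives the time, the measured TCP pose, the force, the opening and the grip force at its end, in the units of the state.
- ctrl.sense(): the state, without advancing time (a new reading comes with each control period).
- ctrl.camera(name): name is "scene" or "top" or "wrist"; returns (picture, depth): 384x512x3 uint8, red, green, blue; 384x512 float32, mm along the optical axis (not along the pixel's ray), 0 where there is no reading.
- ctrl.calibration(name): a dict with "fovy" (degrees; the focal length in pixels is half the picture's height over the tangent of half this angle, whatever the lens; pixels are square), "cx", "cy" (the principal point, pixels), "k1" (the pictures are not rectified: a ray, as slopes to the right and down, at radius r is drawn at 1 + k1 r^2 times it, then the intrinsics apply), "xyz" and "attitude" of the camera in the world. Camera axes: x right, y down, z forward; pixel columns grow to the right and rows downward; lengths in mm; the calibration is good to about 2 mm. A picture is of the moment at which its call begins: read the wrist's pose just before it. calibration takes no time and is no camera call; for the wrist camera it gives the pose at the moment of the call.
- ctrl.sign_off(): hands the job in; it is judged then, once.
The state is a dict: "time": time; "joint_positions": joint angles; "joint_vel": joint speeds; "tau": joint torques, N m; "tcp_pos": TCP position; "eef_rot": TCP orientation; "ft_force": force on the tool from outside, world axes, zero at the start; "ft_torque": the same for the moment, N m; "gripper_width": opening from 0.0 (shut) to 1.0 (fully open); "grip_force": force on a finger pad.
Only numpy, scipy, OpenCV 4.12 (cv2) and the standard library are available. Lean on these libraries where they do the work, as an engineer would, in place of code of your own. Each camera call takes 0.05 s, during which the arm holds its last target. There are 200 camera calls.

## Working session

There is one attempt and no reset: what is moved stays moved. The work goes in short steps, Python scripts to look and compute and a tool call to move; the robot and the scene stay as the last step left them, time stands still between calls to the robot, and variables do not carry over. Pictures are saved under pics/ and viewed, at most 10 in all, crops included, and the job is handed in when it is done.

Besides the shell and the picture viewer there is one more tool, called after "Request:" by a JSON object that holds its "api" and its "payload", one argument or row to a line. carry_out: Moves the arm, as the interface text tells. Its arguments: {"type":"object","properties":{"commands":{"type":"array"},"squeeze":{"type":"number"}},"required":["commands"]}

```bash
mkdir -p pics; cat > h.py <<'E'
import numpy as np, cv2, pickle
from scipy.spatial.transform import Rotation as R
from plant import ctrl
def snap(n,tag):
    c=ctrl.calibration(n); p,d=ctrl.camera(n)
    pickle.dump((c,p,d),open(f'pics/{tag}.pkl','wb')); cv2.imwrite(f'pics/{tag}.png',p[:,:,::-1]); return c,p,d
def load(tag): return pickle.load(open(f'pics/{tag}.pkl','rb'))
def rot(a):
    a=np.array(a); return a if a.shape==(3,3) else R.from_euler('xyz',a).as_matrix()
def world(c,d):
    h,w=d.shape; f=h/2/np.tan(np.radians(c['fovy'])/2)
    u,v=np.meshgrid(np.arange(w),np.arange(h))
    x=(u-c['cx'])/f; y=(v-c['cy'])/f; a,b=x.copy(),y.copy()
    for _ in range(8):
        s=1+c['k1']*(a*a+b*b); a=x/s; b=y/s
    P=np.stack([a*d,b*d,d],-1)@rot(c['attitude']).T+np.array(c['xyz']); P[d==0]=np.nan
    return P
E
python3 - <<'E'
from h import *
print(ctrl.sense())
for n in('top','scene'):
    c,p,d=snap(n,n); print(n,c)
a=cv2.imread('pics/top.png');b=cv2.imread('pics/scene.png')
E
```

```text
{'time': 0.0, 'joint_positions': array([-1.06879316,  0.50186416, -0.42678469,  1.55140334,  0.22077725,
        1.13827266, -0.21028056]), 'joint_vel': array([-0.00093726, -0.0002096 , -0.00025936,  0.00064182,  0.00086676,
        0.00109867, -0.00055842]), 'tau': array([-9.98967771e-04, -5.69484401e+01, -5.81662863e+00, -2.80944300e+01,
        1.05556389e-02,  1.17196067e-02, -7.13812028e-06]), 'tcp_pos': array([153.64479739, 630.94187342, 252.26789419]), 'eef_rot': array([-3.13969678e+00, -9.85609505e-05,  2.90283914e+00]), 'ft_force': array([-0.14744806, -0.71938626,  0.08658538]), 'ft_torque': array([ 0.02525743, -0.00917244, -0.04173323]), 'grip_force': 0.0, 'gripper_width': 1.0013568417712313}
top {'fovy': 55.54610404930097, 'cx': 254.1672687620495, 'cy': 200.99958494154387, 'k1': -0.11983226114497494, 'xyz': array([ 435.92040804,   -6.31067051, 1092.16680238]), 'attitude': array([-3.02606756,  0.00389136, -1.58073678])}
scene {'fovy': 44.541934327985786, 'cx': 253.09314602526675, 'cy': 189.2684728554363, 'k1': -0.12593333607828575, 'xyz': array([1239.25710719, -682.96187426,  831.29080239]), 'attitude': array([-2.22137971,  0.011163  ,  0.77312358])}
```

View pics/top.png

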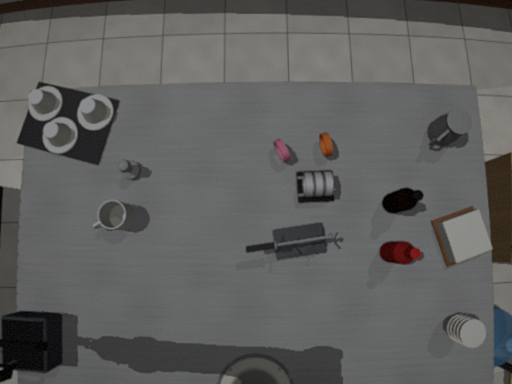

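View pics/scene.png

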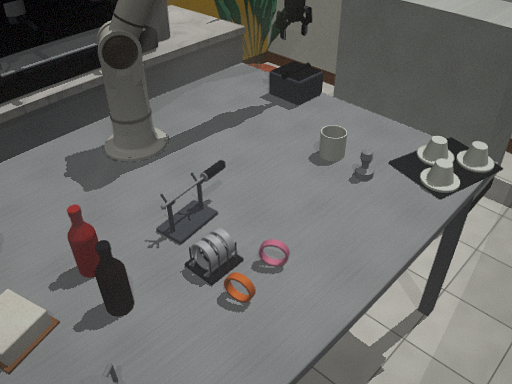

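The top view shows the rod in the stand, with the grip at about (260,247) and the ball at (340,240). The stand plate is near (300,241), the rack with its rings near (316,185), the pink and orange decoys at (282,150) and (326,144), and the bottles at (400,200) and (398,252).

```bash
python3 - <<'E'
from h import *
c,p,d=load('top'); P=world(c,d)
print('table z',np.nanmedian(P[300:320,100:200,2]), np.nanmedian(P[160:210,225:270,2]))
cr=cv2.resize(p[130:275,235:355,::-1],None,fx=5,fy=4.1 if 0 else 4,interpolation=cv2.INTER_CUBIC)
cr=cv2.resize(p[130:275,235:355,::-1],None,fx=4,fy=4,interpolation=cv2.INTER_CUBIC)
cv2.imwrite('pics/topc.png',cv2.convertScaleAbs(cr,alpha=1.8,beta=15))
g=p.astype(int).sum(2)
def fit(m,name):
    Q=P[m]; Q=Q[~np.isnan(Q[:,0])]
    (a,b),(w,h),an=cv2.minAreaRect(Q[:,:2].astype(np.float32)); print(name,len(Q),'ctr',a,b,'size',w,h,an,'zmed',np.median(Q[:,2]))
v,u=np.mgrid[:384,:512]
box=lambda x0,x1,y0,y1:(u>=x0)&(u<x1)&(v>=y0)&(v<y1)
z=P[...,2]
fit(box(270,332,218,264)&(g<200)&(z<25)&(z>3),'plate')
fit(box(290,340,165,207)&(z>3),'rackall')
fit(box(290,340,165,207)&(z>3)&(z<25)&(g<200),'rackbase')
fit(box(290,340,165,207)&(z>70),'ringtops')
fit(box(240,275,235,256)&(z>95),'grip')
m=box(276,343,230,250)&(z>92)&(z<112); fit(m,'rod')
print(P[box(290,340,165,207)&(z>80)].round(0)[::6])
E
```

```text
table z -0.17555829254661148 -1.0453430994705286
plate 1237 ctr 442.20343017578125 -135.7531280517578 size 88.46331787109375 147.97267150878906 8.342907905578613 zmed 11.22664277959666
rackall 1103 ctr 600.1585693359375 -187.59710693359375 size 107.89303588867188 140.9833526611328 4.29111909866333 zmed 43.250188043138905
rackbase 326 ctr 606.4381103515625 -195.6011199951172 size 94.23588562011719 124.86646270751953 2.1472904682159424 zmed 8.704416315547064
ringtops 421 ctr 604.1491088867188 -187.3995361328125 size 61.9531364440918 75.88756561279297 2.1794610023498535 zmed 80.93858548527623
grip 199 ctr 427.20343017578125 -18.643394470214844 size 19.928417205810547 79.12824249267578 10.247179985046387 zmed 114.60473766596249
rod 204 ctr 444.6412048339844 -137.36834716796875 size 27.91604232788086 153.6584930419922 6.090936183929443 zmed 107.24331046030812
[[ 625. -207.   82.]
 [ 622. -207.   81.]
 [ 619. -161.   83.]
 [ 619. -190.   82.]
 [ 619. -218.   83.]
 [ 616. -164.   84.]
 [ 616. -190.   83.]
 [ 616. -218.   83.]
 [ 614. -158.   84.]
 [ 614. -184.   81.]
 [ 613. -212.   83.]
 [ 611. -155.   85.]
 [ 610. -181.   85.]
 [ 610. -206.   86.]
 [ 610. -223.   85.]
 [ 607. -163.   88.]
 [ 607. -186.   85.]
 [ 607. -212.   84.]
 [ 605. -152.   84.]
 [ 605. -175.   82.]
 [ 605. -192.   85.]
 [ 604. -217.   85.]
 [ 602. -157.   87.]
 [ 602. -180.   85.]
 [ 602. -206.   83.]
 [ 601. -223.   86.]
 [ 600. -164.   81.]
 [ 599. -189.   86.]
 [ 599. -214.   84.]
 [ 596. -163.   86.]
 [ 596. -192.   83.]
 [ 596. -220.   82.]
 [ 594. -166.   83.]
 [ 594. -192.   81.]
 [ 591. -152.   82.]
 [ 591. -183.   84.]
 [ 591. -212.   81.]
 [ 588. -161.   82.]
 [ 588. -209.   81.]
 [ 585. -192.   80.]]
```

View pics/topc.png

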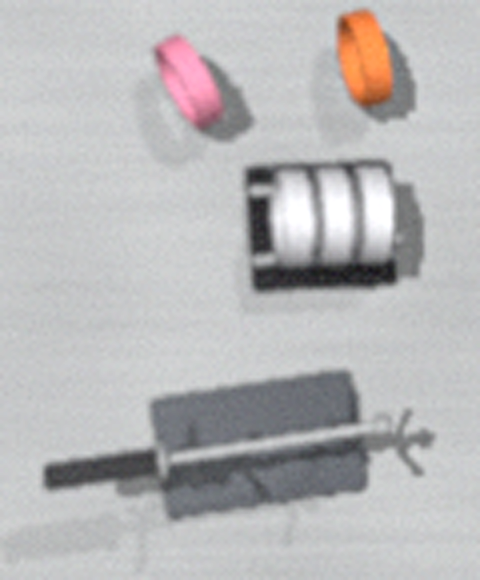

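The 4x crop (offset 235,130) shows three white rings in the rack at crop x 295–375, y 170–265. The rod lies in the forks, its collar at crop (163,460) and its ball near (425,438). The fits match the given sizes (plate 88x148, grip 20x79).

```bash
cat >> h.py <<'E'
import json,sys
def getcmd():
    try: q=json.load(open('cmd.json')); return np.array(q[0]),R.from_matrix(q[1])
    except FileNotFoundError: return np.array([153.711,631.563,253.31]),R.from_euler('xyz',[np.pi,0,2.903])
def rows(targets,save=True):
    """targets: list of (xyz mm, yaw deg, tilt rotvec world rad); prints shift/turn from commanded pose, keeps last as commanded"""
    p0,R0=getcmd()
    for t in targets:
        Rt=R.from_euler('xyz',[np.pi,0,np.radians(t[1])])
        if len(t)>2: Rt=R.from_rotvec(t[2])*Rt
        s=np.round(R0.inv().apply(np.array(t[0])-p0)/1000,4); w=np.round((R0.inv()*Rt).as_rotvec(),3)
        print(s.tolist(),w.tolist(),'rows>=',np.linalg.norm(s)/.0625,np.degrees(np.linalg.norm(w))/10.7)
    if save: json.dump([(p0+R0.apply(s*1000)).tolist(),(R0*R.from_rotvec(w)).as_matrix().tolist()],open('cmd.json','w'))
def st():
    s=ctrl.sense(); p,_=getcmd(); print('t',round(s['time'],2),'tcp',s['tcp_pos'].round(1),'cmd',p.round(1),'rot',s['eef_rot'].round(3),'F',s['ft_force'].round(1),'T',s['ft_torque'].round(2),'w',round(float(s['gripper_width']),3),'g',s['grip_force'],'q',s['joint_positions'].round(2))
E
python3 - <<'E'
from h import *
rows([((400,330,240),130),((427,-19,230),98)])
E
```

```text
[-0.3106, -0.2348, 0.0133] [0.0, -0.0, 0.634] rows>= 6.233438396262532 3.3949088047938503
[-0.4193, -0.5675, 0.0233] [0.0, -0.0, 1.193] rows>= 11.295723849315722 6.388211678421236
```

Request:
{"api": "carry_out", "payload": {
  "commands": [
    [0.0854,[-0.3106,-0.2348,0.0133],[0,0,0.634]],
    [0.0854,[-0.3106,-0.2348,0.0133],[0,0,0.634]],
    [0.0854,[-0.3106,-0.2348,0.0133],[0,0,0.634]],
    [0.0854,[-0.3106,-0.2348,0.0133],[0,0,0.634]],
    [0.0854,[-0.3106,-0.2348,0.0133],[0,0,0.634]],
    [0.0854,[-0.3106,-0.2348,0.0133],[0,0,0.634]],
    [0.0854,[-0.3106,-0.2348,0.0133],[0,0,0.634]]
  ]
}}

```text
time: 0.98
tcp_pos: [402.9, 325.1, 239.5]
eef_rot: [-3.14, 0.002, 2.261]
ft_force: [-0.0, -0.3, 0.4]
gripper_width: 0.998
grip_force: 0.0
```

```bash
python3 - <<'E'
from h import *
import json
p0=np.array([153.711,631.563,253.31]);R0=R.from_euler('xyz',[np.pi,0,2.903])
json.dump([(p0+R0.apply([-310.6,-234.8,13.3])).tolist(),(R0*R.from_rotvec([0,0,.634])).as_matrix().tolist()],open('cmd.json','w'))
st(); rows([((427,-19,230),98)])
E
```

```text
t 0.97 tcp [402.9 325.1 239.5] cmd [400. 330. 240.] rot [-3.140e+00  2.000e-03  2.261e+00] F [-0.  -0.3  0.4] T [0.03 0.01 0.05] w 0.998 g 0.0 q [-0.58  0.26 -0.18  1.9   0.06  0.99 -0.09]
[-0.2847, -0.2037, 0.01] [-0.0, -0.0, 0.559] rows>= 5.603376810459921 2.993302873627385
```

Request:
{"api": "carry_out", "payload": {
  "commands": [
    [0.0854,[-0.2847,-0.2037,0.01],[0,0,0.559]],
    [0.0854,[-0.2847,-0.2037,0.01],[0,0,0.559]],
    [0.0854,[-0.2847,-0.2037,0.01],[0,0,0.559]],
    [0.0854,[-0.2847,-0.2037,0.01],[0,0,0.559]],
    [0.0854,[-0.2847,-0.2037,0.01],[0,0,0.559]],
    [0.0854,[-0.2847,-0.2037,0.01],[0,0,0.559]],
    [0.0854,[-0.2847,-0.2037,0.01],[0,0,0.559]]
  ]
}}

```text
time: 1.85
tcp_pos: [426.7, -21.3, 229.9]
eef_rot: [-3.141, 0.0, 1.705]
ft_force: [-0.1, 0.8, 0.5]
gripper_width: 0.999
grip_force: 0.0
```

```bash
python3 - <<'E'
from h import *
st(); c,p,d=snap('wrist','w1'); print(c)
E
```

```text
t 1.85 tcp [426.7 -21.3 229.9] cmd [427. -19. 230.] rot [-3.141  0.     1.705] F [-0.1  0.8  0.5] T [ 0.02 -0.01  0.04] w 0.999 g 0.0 q [-0.16  0.1   0.16  2.12 -0.02  0.93  0.14]
{'fovy': 68.14364816492849, 'cx': 249.12044960927602, 'cy': 194.95676398971037, 'k1': -0.06324910620831994, 'xyz': array([416.10476393,  56.71986278, 350.66168373]), 'attitude': array([2.82568404e+00, 1.54461982e-04, 1.35432851e-01])}
```

View pics/w1.png

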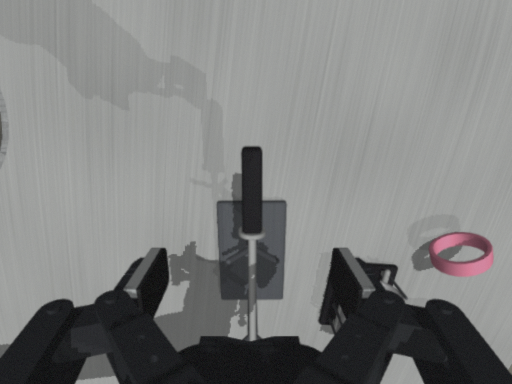

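The wrist view shows the grip upright between the fingers at about (252,147–232), the collar at (252,235), the rod running down to (252,335), and the rack partly hidden at (365,295).

```bash
python3 - <<'E'
from h import *
c,p,d=load('w1'); P=world(c,d); v,u=np.mgrid[:384,:512]
def rect(m):
    Q=P[m]; r=cv2.minAreaRect(Q[:,:2].astype(np.float32)); print(len(Q),r,'z',np.percentile(Q[:,2],[10,50,90]))
z=P[...,2]
rect((u>235)&(u<270)&(v>140)&(v<230)&(z>95)&(z<130)&(p.astype(int).sum(2)<200))
Q=P[(u>240)&(u<264)&(v>242)&(v<330)&(z>98)&(z<115)]; print('rod',cv2.fitLine(Q[:,:2].astype(np.float32),cv2.DIST_HUBER,0,.01,.01).ravel(), np.percentile(Q[:,2],90), len(Q))
for vv in(150,170,190,210,225): 
    k=(v==vv)&(u>235)&(u<270)&(z>95); print(vv,P[k].mean(0).round(1))
E
```

```text
1638 ((428.801025390625, -18.518802642822266), (18.216079711914062, 78.03911590576172), 7.286839008331299) z [114.24196091 115.58660319 116.4841027 ]
rod [ 1.44992262e-01 -9.89432812e-01  4.42823547e+02 -1.16097626e+02] 109.40144509219758 806
150 [423.2  19.4 113.5]
170 [425.9   2.9 115.5]
190 [428.3 -14.6 115.5]
210 [430.9 -33.  115.4]
225 [432.9 -47.4 115.5]
```

```bash
python3 - <<'E'
from h import *
rows([((428.7,-18.5,107),98.2)])
E
```

```text
[0.0003, 0.0018, 0.123] [-0.0, -0.0, -0.004] rows>= 1.968216573449172 0.021418982995544796
```

Request:
{"api": "carry_out", "payload": {
  "commands": [
    [0.0854,[0.0003,0.0018,0.06],[0,0,-0.004]],
    [0.0854,[0.0003,0.0018,0.1],[0,0,-0.004]],
    [0.0854,[0.0003,0.0018,0.123],[0,0,-0.004]],
    [0.0854,[0.0003,0.0018,0.123],[0,0,-0.004]],
    [0.03,[0.0003,0.0018,0.123],[0,0,-0.004]],
    [0.01,[0.0003,0.0018,0.123],[0,0,-0.004]],
    [0.01,[0.0003,0.0018,0.123],[0,0,-0.004]],
    [0.01,[0.0003,0.0018,0.123],[0,0,-0.004]],
    [0.01,[0.0003,0.0018,0.123],[0,0,-0.004]],
    [0.01,[0.0003,0.0018,0.123],[0,0,-0.004]]
  ],
  "squeeze": 80
}}

```text
time: 3.15
tcp_pos: [428.7, -18.6, 107.2]
eef_rot: [3.141, -0.0, 1.714]
ft_force: [-1.7, 0.6, 4.8]
gripper_width: 0.198
grip_force: 78.6
```

```bash
python3 - <<'E'
from h import *
st()
c,p,d=load('w1'); P=world(c,d); z=P[...,2]; v,u=np.mgrid[:384,:512]
# rack refinement from top image: ring tops per ring and line through them
c,p,d=load('top'); P=world(c,d); z=P[...,2]
m=(u>=290)&(u<340)&(v>=165)&(v<207)&(z>55); Q=P[m]; b=p[m].astype(int).sum(1); Q=Q[b>300]
print(len(Q), Q.min(0),Q.max(0))
# ring surface x vs y: fit cylinder (axis in xy at z=50,r=36)
from scipy.optimize import least_squares
def f(q):
    x=Q[:,0]-(q[0]-(Q[:,1]+187)*np.tan(q[1])); return np.clip(np.hypot(x,Q[:,2]-q[2])-36,-6,6)
r=least_squares(f,[604,0.05,50],loss='soft_l1'); print('x at y=-187, yaw, z',r.x, np.abs(r.fun).mean())
s=np.cos(r.x[1])*Q[:,1]-np.sin(r.x[1])*(Q[:,0]-r.x[0]); k=(np.abs(f(r.x))<3)&(Q[:,2]>75)
print(np.percentile(s[k],[1,99])); print(np.histogram(s[k],bins=np.arange(-240,-135,3)))
E
```

```text
t 3.15 tcp [428.7 -18.6 107.2] cmd [428.7 -18.5 107. ] rot [ 3.141 -0.     1.714] F [-1.7  0.6  4.8] T [-0.24  0.24 -0.03] w 0.198 g 78.58682870864868 q [-0.15  0.31  0.14  2.22 -0.08  0.62  0.2 ]
337 [ 580.2467682  -224.13512255   70.17527727] [ 632.51116251 -149.5357528    88.35271422]
x at y=-187, yaw, z [6.05187007e+02 5.47391774e-02 4.86223540e+01] 1.3905485023864044
[-223.12299032 -150.08824599]
(array([ 0,  0,  0,  0,  0,  8, 20, 16, 15, 17, 14, 10,  0,  0,  1, 14, 18,
       21, 14, 17, 15,  5,  0,  0, 10, 12, 16, 17, 14, 17,  3,  0,  0,  0]), array([-240, -237, -234, -231, -228, -225, -222, -219, -216, -213, -210,
       -207, -204, -201, -198, -195, -192, -189, -186, -183, -180, -177,
       -174, -171, -168, -165, -162, -159, -156, -153, -150, -147, -144,
       -141, -138]))
```

```bash
python3 - <<'E'
from h import *
y=.055; ax=np.array([-np.sin(y),np.cos(y)]); g=np.array([605.1,-186.8])+268*ax; print(g)
rows([((428.7,-18.5,187),98.2),((*g,187),93.15)])
E
```

```text
[590.36743029  80.79475217]
[-0.0, -0.0, -0.08] [-0.0, -0.0, 0.0] rows>= 1.28 0.0
[0.0752, 0.1741, -0.08] [-0.0, -0.0, 0.088] rows>= 3.293274601365638 0.47121762590198546
```

Request:
{"api": "carry_out", "payload": {
  "commands": [
    [0.01,[0,0,-0.025],[0,0,0]],
    [0.01,[0,0,-0.06],[0,0,0]],
    [0.01,[0,0,-0.08],[0,0,0]],
    [0.01,[0.02,0.045,-0.08],[0,0,0.022]],
    [0.01,[0.04,0.09,-0.08],[0,0,0.044]],
    [0.01,[0.06,0.135,-0.08],[0,0,0.066]],
    [0.01,[0.0752,0.1741,-0.08],[0,0,0.088]],
    [0.01,[0.0752,0.1741,-0.08],[0,0,0.088]],
    [0.01,[0.0752,0.1741,-0.08],[0,0,0.088]]
  ]
}}

```text
time: 4.28
tcp_pos: [589.2, 80.2, 186.0]
eef_rot: [-3.139, 0.001, 1.626]
ft_force: [0.6, 0.5, -1.7]
gripper_width: 0.195
grip_force: 78.4
```

```bash
python3 - <<'E'
from h import *
st(); snap('wrist','w2'); snap('scene','s2')
E
```

```text
t 4.28 tcp [589.2  80.2 186. ] cmd [590.3  80.8 187. ] rot [-3.139e+00  1.000e-03  1.626e+00] F [ 0.6  0.5 -1.7] T [ 0.08  0.   -0.01] w 0.195 g 78.38070273399353 q [-0.28  0.44  0.13  1.77 -0.07  0.93 -0.07]
```

View pics/w2.png

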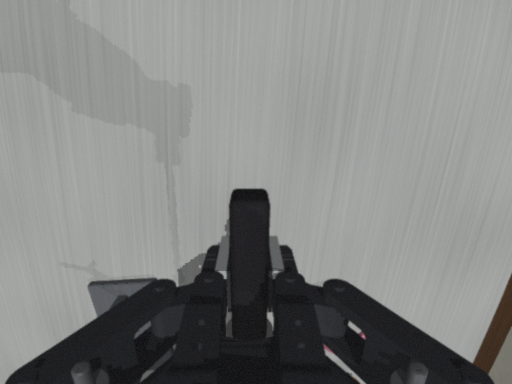

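View pics/s2.png

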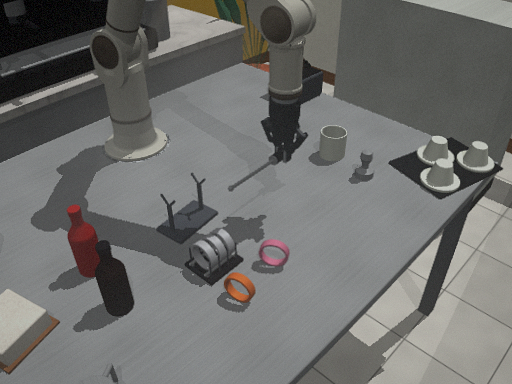

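The scene view shows the rod held out level toward the rack: ball at (231,188), rod running to (275,158). All three rings are still in the rack at (213,250). The wrist view shows the grip held squarely at (249,260).

```bash
python3 - <<'E'
from h import *
c,p,d=load('s2'); P=world(c,d); z=P[...,2]; v,u=np.mgrid[:384,:512]
m=(u>226)&(u<280)&(v>150)&(v<194)&(z>140)&(z<215)&(P[...,1]<45)
Q=P[m]; print(len(Q)); L=cv2.fitLine(Q.astype(np.float32),cv2.DIST_HUBER,0,.01,.01).ravel(); print(L, Q[np.argmin(Q[:,1])],Q[np.argmax(Q[:,1])])
# refined rack from scene: ring points
m=(u>185)&(u<240)&(v>225)&(v<285)&(z>15); Q=P[m]; b=p[m].astype(int).sum(1); Q=Q[(b>330)&(Q[:,2]<95)]; print(len(Q),Q.min(0),Q.max(0))
c,p,d=load('top');P=world(c,d); print('mug',P[215,112])
E
```

```text
246
[-5.7776392e-02  9.9832916e-01  8.6111948e-04  5.9847803e+02
 -3.9183086e+01  1.8640128e+02] [ 603.73142431 -120.36765803  185.55903173] [588.37119501  44.59250563 195.20230019]
515 [ 578.32116029 -229.82812918   19.07106842] [ 736.7654436  -131.00327077   90.22957241]
mug [523.52329246 430.42785476   6.14896263]
```

```bash
python3 - <<'E'
from h import *
y=.056; ax=np.array([-np.sin(y),np.cos(y)]); o=np.array([605.1,-186.8])
rows([((*(o+268*ax),52),93.2),((*(o+118*ax),52),93.2)])
E
```

```text
[-0.0, -0.0002, 0.135] [-0.0, -0.0, -0.001] rows>= 2.16000237036907 0.005354745748886199
[-0.15, -0.0001, 0.135] [-0.0, -0.0, -0.001] rows>= 3.228870167721211 0.005354745748886199
```

Request:
{"api": "carry_out", "payload": {
  "commands": [
    [0.01,[0,0,0.04],[0,0,0]],
    [0.01,[0,0,0.085],[0,0,0]],
    [0.01,[0,0,0.12],[0,0,0]],
    [0.01,[0,0,0.135],[0,0,0]],
    [0.01,[-0.02,0,0.135],[0,0,0]],
    [0.01,[-0.05,0,0.135],[0,0,0]],
    [0.01,[-0.08,0,0.135],[0,0,0]],
    [0.01,[-0.11,0,0.135],[0,0,0]],
    [0.01,[-0.135,-0.0001,0.135],[0,0,-0.001]],
    [0.01,[-0.15,-0.0001,0.135],[0,0,-0.001]]
  ]
}}

```text
time: 5.62
tcp_pos: [599.3, -73.1, 54.1]
eef_rot: [3.139, 0.002, 1.623]
ft_force: [-0.4, 0.2, -0.3]
gripper_width: 0.196
grip_force: 78.4
```

```bash
python3 - <<'E'
from h import *
st(); c,p,d=snap('scene','s3')
cv2.imwrite('pics/s3c.png',cv2.convertScaleAbs(cv2.resize(p[170:300,150:300,::-1],None,fx=4,fy=4,interpolation=cv2.INTER_CUBIC),alpha=1.4))
E
```

```text
t 5.62 tcp [599.3 -73.1  54.1] cmd [598.5 -69.   52. ] rot [3.139e+00 2.000e-03 1.623e+00] F [-0.4  0.2 -0.3] T [0.08 0.02 0.08] w 0.196 g 78.3685576915741 q [-0.    0.64  0.11  1.81 -0.1   0.69  0.21]
```

View pics/s3c.png

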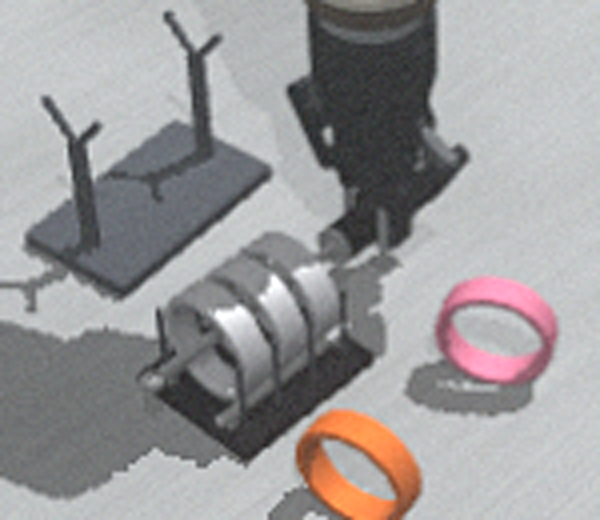

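The enlarged scene view shows the rod running through all three rings, with the ball sticking out at crop (150,378) and the collar at (335,245). Lifting now.

Request:
{"api": "carry_out", "payload": {
  "commands": [
    [0.01,[0,0,-0.01],[0,0,0]],
    [0.01,[0,0,-0.018],[0,0,0]],
    [0.01,[0,0,-0.024],[0,0,0]],
    [0.01,[0,0,-0.03],[0,0,0]],
    [0.01,[0,0,-0.038],[0,0,0]],
    [0.01,[0,0,-0.05],[0,0,0]],
    [0.01,[0,0,-0.065],[0,0,0]],
    [0.01,[0,0,-0.08],[0,0,0]],
    [0.01,[0,0,-0.092],[0,0,0]],
    [0.01,[0,0,-0.1],[0,0,0]]
  ],
  "squeeze": 100
}}

```text
time: 6.92
tcp_pos: [598.7, -69.1, 153.2]
eef_rot: [3.141, 0.0, 1.627]
ft_force: [0.5, 0.1, -2.6]
gripper_width: 0.193
grip_force: 100.5
```

```bash
python3 - <<'E'
from h import *
p0,R0=getcmd(); json.dump([(p0+[0,0,100]).tolist(),R0.as_matrix().tolist()],open('cmd.json','w'))
st(); c,p,d=snap('scene','s4')
cv2.imwrite('pics/s4c.png',cv2.convertScaleAbs(cv2.resize(p[160:290,150:300,::-1],None,fx=4,fy=4,interpolation=cv2.INTER_CUBIC),alpha=1.4))
E
```

```text
t 6.92 tcp [598.7 -69.1 153.2] cmd [598.5 -69.  152. ] rot [3.141 0.    1.627] F [ 0.5  0.1 -2.6] T [0.21 0.01 0.04] w 0.193 g 100.54617047309875 q [-0.02  0.5   0.12  1.77 -0.08  0.87  0.19]
```

View pics/s4c.png

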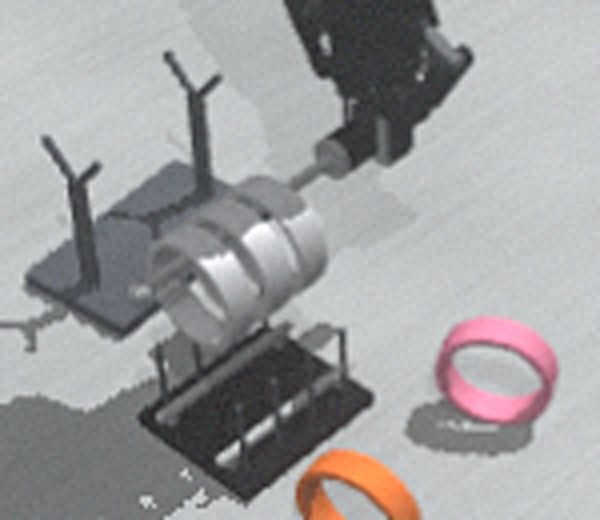

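All three rings hang on the rod, clear of the rack (rings at crop 150–325, collar at (335,155), ball at (140,290)). Next I measure the ring spread and the rod's tilt.

```bash
python3 - <<'E'
from h import *
c,p,d=load('s4'); P=world(c,d); z=P[...,2]; v,u=np.mgrid[:384,:512]
t=ctrl.sense()['tcp_pos']; y=.056; ax=np.array([-np.sin(y),np.cos(y)])
s=(P[...,:2]-t[:2])@ax-0+43; lat=(P[...,:2]-t[:2])@np.array([np.cos(y),np.sin(y)])
near=(np.abs(lat)<40)&(z>80)&(z<170)
m=near&(z<140)&(s<0)&(s>-170)
print('rings s',np.histogram(s[m],bins=np.arange(-150,0,5)))
m=near&(np.abs(lat)<8)&(z>142)&(s<-2)&(s>-165)
for a in range(-165,0,10):
    k=m&(s>=a)&(s<a+10); 
    if k.sum(): print(a,k.sum(),z[k].max().round(1),np.median(z[k]).round(1))
# stand
o=np.array([428.7,-18.5]);ys=np.radians(8.2);k=np.array([-np.sin(ys),np.cos(ys)])
c2,p2,d2=load('top'); print('stand centre along axis from grip:', (np.array([442.2,-135.8])-o)@k)
# fork tips in s2 (no robot near): points z>112
c,p,d=load('s4')
P2=world(*[load('s2')[i] for i in(0,2)]); zz=P2[...,2]
q=P2[(u>155)&(u<215)&(v>165)&(v<235)&(zz>85)&(zz<130)]; ss=(q[:,:2]-o)@k
print('forks along axis from grip', np.histogram(ss,bins=np.arange(-200,-30,6)))
print(np.median(ss[ss<-118]),np.median(ss[ss>-118]))
E
```

```text
rings s (array([ 0,  0,  0,  0,  0,  0, 22, 96, 63, 64, 43,  6, 27, 37, 23, 23, 18,
        1, 47, 29, 19, 18,  8,  0,  0,  0,  0,  0,  0]), array([-150, -145, -140, -135, -130, -125, -120, -115, -110, -105, -100,
        -95,  -90,  -85,  -80,  -75,  -70,  -65,  -60,  -55,  -50,  -45,
        -40,  -35,  -30,  -25,  -20,  -15,  -10,   -5]))
-165 2 152.6 151.2
-155 29 158.5 152.9
-145 14 155.4 152.1
-135 17 154.9 151.9
-125 15 159.1 152.3
-115 31 160.9 158.3
-105 20 162.1 159.1
-95 17 160.2 155.1
-85 24 161.9 159.0
-75 15 161.0 159.7
-65 24 162.3 156.0
-55 20 162.0 159.0
-45 16 161.3 158.6
-35 10 155.7 152.9
-25 14 155.6 153.3
-15 13 156.1 153.1
-5 1 153.9 153.9
stand centre along axis from grip: -118.02624249050807
forks along axis from grip (array([ 0,  0,  0, 28, 38,  0,  0,  0,  0,  0,  0,  0,  0,  0,  0,  0,  0,
        0,  0,  0,  0,  2, 47, 16,  0,  0,  0,  0]), array([-200, -194, -188, -182, -176, -170, -164, -158, -152, -146, -140,
       -134, -128, -122, -116, -110, -104,  -98,  -92,  -86,  -80,  -74,
        -68,  -62,  -56,  -50,  -44,  -38,  -32]))
-175.6658072784909 -63.36338143986963
```

```bash
python3 - <<'E'
from h import *
rows([((565,-59,200),94.2),((428.7,-18.5,200),98.2)])
p0,_=getcmd(); print(p0)
E
```

```text
[0.0118, -0.0329, -0.048] [-0.0, -0.0, -0.017] rows>= 0.9500349467256455 0.0910306777310654
[0.0599, -0.1667, -0.048] [-0.0, -0.0, -0.087] rows>= 2.9363770875008544 0.4658628801530993
[428.70572827 -18.53008445 200.01      ]
```

Request:
{"api": "carry_out", "payload": {
  "commands": [
    [0.01,[0.0005,-0.0015,-0.002],[0,0,-0.001]],
    [0.01,[0.0035,-0.0097,-0.01],[0,0,-0.005]],
    [0.01,[0.0098,-0.0272,-0.022],[0,0,-0.014]],
    [0.01,[0.019,-0.0528,-0.034],[0,0,-0.028]],
    [0.01,[0.03,-0.0833,-0.042],[0,0,-0.0435]],
    [0.01,[0.0409,-0.1139,-0.047],[0,0,-0.059]],
    [0.01,[0.0501,-0.1395,-0.048],[0,0,-0.073]],
    [0.01,[0.0564,-0.157,-0.048],[0,0,-0.082]],
    [0.01,[0.0594,-0.1652,-0.048],[0,0,-0.086]],
    [0.01,[0.0599,-0.1667,-0.048],[0,0,-0.087]]
  ]
}}

```text
time: 8.22
tcp_pos: [428.4, -18.5, 200.2]
eef_rot: [3.141, -0.0, 1.714]
ft_force: [-0.1, 0.1, -1.7]
gripper_width: 0.193
grip_force: 100.6
```

Request:
{"api": "carry_out", "payload": {
  "commands": [
    [0.01,[0,0,0],[0,0,0]],
    [0.01,[0,0,0.005],[0,0,0]],
    [0.01,[0,0,0.015],[0,0,0]],
    [0.01,[0,0,0.03],[0,0,0]],
    [0.01,[0,0,0.042],[0,0,0]],
    [0.01,[0,0,0.05],[0,0,0]],
    [0.01,[0,0,0.05],[0,0,0]],
    [0.01,[0,0,0.05],[0,0,0]]
  ]
}}

```text
time: 9.22
tcp_pos: [428.9, -18.6, 150.2]
eef_rot: [3.141, 0.0, 1.714]
ft_force: [-0.2, 0.5, -2.8]
gripper_width: 0.191
grip_force: 100.6
```

```bash
python3 - <<'E'
from h import *
p0,R0=getcmd(); json.dump([(p0-[0,0,50]).tolist(),R0.as_matrix().tolist()],open('cmd.json','w'))
st(); c,p,d=snap('scene','s5')
cv2.imwrite('pics/s5c.png',cv2.convertScaleAbs(cv2.resize(p[120:250,140:290,::-1],None,fx=4,fy=4,interpolation=cv2.INTER_CUBIC),alpha=1.4))
P=world(c,d); z=P[...,2]; v,u=np.mgrid[:384,:512]; t=ctrl.sense()['tcp_pos']; y=np.radians(8.2)
s=(P[...,:2]-t[:2])@np.array([-np.sin(y),np.cos(y)])+43; lat=(P[...,:2]-t[:2])@np.array([np.cos(y),np.sin(y)])
m=(np.abs(lat)<45)&(z>90)&(z<140)&(s<0)&(s>-170); print('rings s',np.histogram(s[m],bins=np.arange(-150,0,5)))
m=(np.abs(lat)<8)&(z>142)&(z<160)
for a in(-165,-155,-145,-135,-35,-25,-15):
    k=m&(s>=a)&(s<a+10); print(a,k.sum(),np.median(z[k]).round(1),np.median(lat[k]).round(1))
E
```

```text
t 9.22 tcp [428.9 -18.6 150.2] cmd [428.7 -18.5 150. ] rot [3.141 0.    1.714] F [-0.2  0.5 -2.8] T [ 0.23  0.   -0.02] w 0.191 g 100.63074588775635 q [-0.1   0.23  0.09  2.19 -0.03  0.73  0.15]
rings s (array([ 0,  0,  2, 44,  9,  0, 19, 72, 58, 45, 37,  6, 28, 48, 24, 18, 13,
        2, 36, 30, 25, 19,  8,  0,  0,  3,  4,  0,  0]), array([-150, -145, -140, -135, -130, -125, -120, -115, -110, -105, -100,
        -95,  -90,  -85,  -80,  -75,  -70,  -65,  -60,  -55,  -50,  -45,
        -40,  -35,  -30,  -25,  -20,  -15,  -10,   -5]))
-165 4 150.2 2.3
-155 21 150.0 2.5
-145 13 150.2 1.9
-135 10 149.4 2.1
-35 6 150.3 1.6
-25 12 149.8 3.1
-15 8 149.8 3.7
```

View pics/s5c.png

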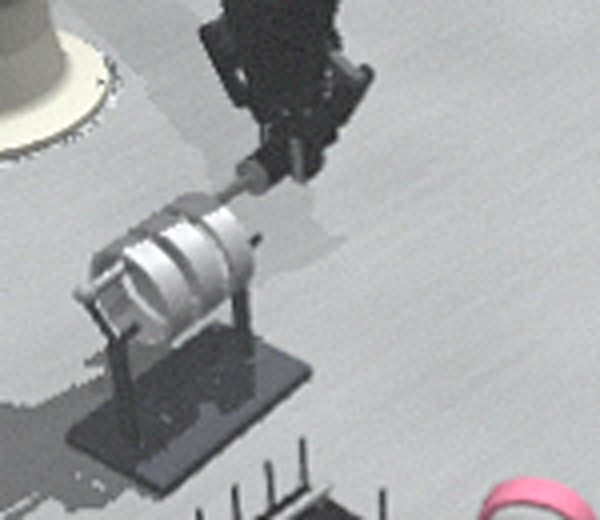

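The rings hang between the two forks and the rod is level (149.8 to 150.2 mm along its length). Lowering it into the forks.

Request:
{"api": "carry_out", "payload": {
  "commands": [
    [0.01,[0,0,0.006],[0,0,0]],
    [0.01,[0,0,0.016],[0,0,0]],
    [0.01,[0,0,0.026],[0,0,0]],
    [0.01,[0,0,0.033],[0,0,0]],
    [0.01,[0,0,0.038],[0,0,0]],
    [0.01,[0,0,0.041],[0,0,0]],
    [0.01,[0,0,0.043],[0,0,0]],
    [0.01,[0,0,0.043],[0,0,0]],
    [0.01,[0,0,0.043],[0,0,0]]
  ]
}}

```text
time: 10.4
tcp_pos: [428.8, -18.6, 107.4]
eef_rot: [3.141, 0.0, 1.714]
ft_force: [-1.1, 0.3, 3.5]
gripper_width: 0.192
grip_force: 101.6
```

```bash
python3 - <<'E'
from h import *
p0,R0=getcmd(); json.dump([(p0-[0,0,43]).tolist(),R0.as_matrix().tolist()],open('cmd.json','w'))
st()
E
```

```text
t 10.4 tcp [428.8 -18.6 107.4] cmd [428.7 -18.5 107. ] rot [3.141 0.    1.714] F [-1.1  0.3  3.5] T [-0.12  0.29 -0.14] w 0.192 g 101.6136360168457 q [-0.09  0.31  0.08  2.21 -0.04  0.62  0.17]
```

Request:
{"api": "carry_out", "payload": {
  "commands": [
    [0.022,[0,0,0],[0,0,0]],
    [0.03,[0,0,0],[0,0,0]],
    [0.04,[0,0,0],[0,0,0]],
    [0.06,[0,0,0],[0,0,0]],
    [0.07,[0,0,0],[0,0,0]],
    [0.07,[0,0,0],[0,0,0]],
    [0.07,[0,0,-0.01],[0,0,0]],
    [0.07,[0,0,-0.04],[0,0,0]],
    [0.07,[0,0,-0.09],[0,0,0]],
    [0.07,[0,0,-0.13],[0,0,0]]
  ],
  "squeeze": 20
}}

```text
time: 11.65
tcp_pos: [428.8, -18.6, 239.4]
eef_rot: [3.14, 0.0, 1.714]
ft_force: [0.8, -0.4, -0.2]
gripper_width: 0.821
grip_force: 0.0
```

Request:
{"api": "carry_out", "payload": {
  "commands": [
    [0.07,[0,0,0],[0,0,0]],
    [0.07,[0,0,0],[0,0,0]],
    [0.07,[0,0,0],[0,0,0]],
    [0.07,[0,0,0],[0,0,0]],
    [0.07,[0,0,0],[0,0,0]],
    [0.07,[0,0,0],[0,0,0]],
    [0.07,[0,0,0],[0,0,0]],
    [0.07,[0,0,0],[0,0,0]]
  ]
}}

```text
time: 12.65
tcp_pos: [428.6, -18.6, 237.0]
eef_rot: [-3.142, -0.0, 1.714]
ft_force: [0.7, 0.3, 0.6]
gripper_width: 0.82
grip_force: 0.0
```

```bash
python3 - <<'E'
from h import *
st(); c,p,d=snap('scene','s6')
cv2.imwrite('pics/s6c.png',cv2.convertScaleAbs(cv2.resize(p[120:250,140:290,::-1],None,fx=4,fy=4,interpolation=cv2.INTER_CUBIC),alpha=1.4))
c,p2,d=snap('scene','s7'); print('change',np.abs(p2.astype(int)-p)[150:235,150:240].mean())
P=world(c,d); z=P[...,2]; t=np.array([428.8,-18.6]); y=np.radians(8.2)
s=(P[...,:2]-t)@np.array([-np.sin(y),np.cos(y)])+43; lat=(P[...,:2]-t)@np.array([np.cos(y),np.sin(y)])
m=(np.abs(lat)<45)&(z>45)&(z<95)&(s<0)&(s>-170); print('rings s',np.histogram(s[m],bins=np.arange(-150,0,5)))
m=(np.abs(lat)<8)&(z>97)&(z<120)
for a in(-165,-155,-145,-35,-25,-15,10,60):
    k=m&(s>=a)&(s<a+10); print(a,k.sum(),np.median(z[k]).round(1),np.median(lat[k]).round(1))
E
```

```text
t 12.65 tcp [428.6 -18.6 237. ] cmd [428.7 -18.5 107. ] rot [-3.142 -0.     1.714] F [0.7 0.3 0.6] T [-0.    0.03  0.01] w 0.82 g 0.0 q [-0.11  0.09  0.1   2.11 -0.01  0.94  0.13]
change 2.356949891067538
rings s (array([ 0,  0,  1, 60,  9,  0, 16, 53, 38, 43, 32,  3, 31, 37, 20, 18, 11,
        2, 32, 30, 19, 16,  3,  0,  0,  5,  4,  0,  0]), array([-150, -145, -140, -135, -130, -125, -120, -115, -110, -105, -100,
        -95,  -90,  -85,  -80,  -75,  -70,  -65,  -60,  -55,  -50,  -45,
        -40,  -35,  -30,  -25,  -20,  -15,  -10,   -5]))
-165 2 107.5 1.0
-155 21 109.1 3.1
-145 10 107.8 2.7
-35 7 108.1 3.4
-25 16 106.7 4.2
-15 8 107.9 2.1
10 13 116.4 3.6
60 14 116.2 1.4
```

View pics/s6c.png

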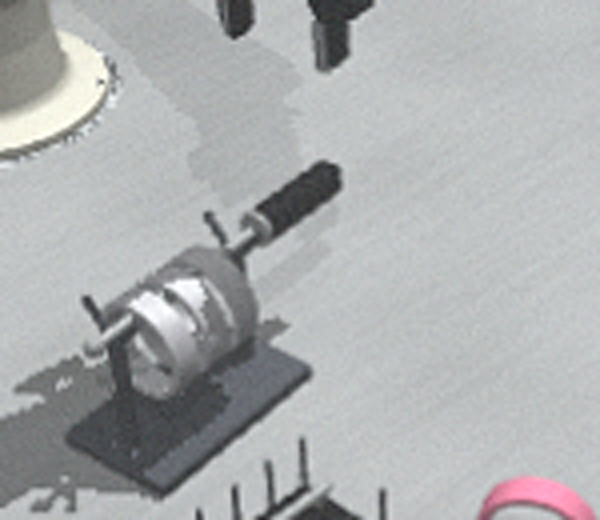

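The rod lies level in both forks with the three rings hanging between them, and the gripper is clear. I'll let any swing die down before handing in.

Request:
{"api": "carry_out", "payload": {
  "commands": [
    [0.07,[0,0,0],[0,0,0]],
    [0.07,[0,0,0],[0,0,0]],
    [0.07,[0,0,0],[0,0,0]],
    [0.07,[0,0,0],[0,0,0]],
    [0.07,[0,0,0],[0,0,0]],
    [0.07,[0,0,0],[0,0,0]],
    [0.07,[0,0,0],[0,0,0]],
    [0.07,[0,0,0],[0,0,0]],
    [0.07,[0,0,0],[0,0,0]],
    [0.07,[0,0,0],[0,0,0]]
  ]
}}

```text
time: 14.0
tcp_pos: [428.6, -18.6, 237.0]
eef_rot: [-3.142, -0.0, 1.714]
ft_force: [0.7, -0.8, 0.3]
gripper_width: 0.815
grip_force: 0.0
```

Request:
{"api": "carry_out", "payload": {
  "commands": [
    [0.07,[0,0,0],[0,0,0]],
    [0.07,[0,0,0],[0,0,0]],
    [0.07,[0,0,0],[0,0,0]],
    [0.07,[0,0,0],[0,0,0]],
    [0.07,[0,0,0],[0,0,0]],
    [0.07,[0,0,0],[0,0,0]],
    [0.07,[0,0,0],[0,0,0]],
    [0.07,[0,0,0],[0,0,0]],
    [0.07,[0,0,0],[0,0,0]],
    [0.07,[0,0,0],[0,0,0]]
  ]
}}

```text
time: 15.25
tcp_pos: [428.6, -18.6, 237.0]
eef_rot: [-3.142, -0.0, 1.714]
ft_force: [0.7, 0.4, -0.7]
gripper_width: 0.822
grip_force: 0.0
```

```bash
python3 - <<'E'
from h import *
a=load('s7')[1].astype(int)
def shots(n):
    r=[]
    for _ in range(n): r.append(ctrl.camera('scene')[0].astype(int))
    return r
S=shots(8); f=lambda x,y:round(float(np.abs(x-y)[175:225,160:210].mean()),2); n=lambda x,y:round(float(np.abs(x-y)[300:350,200:250].mean()),2)
print('vs first',[f(S[0],x) for x in S[1:]],'noise',n(S[0],S[1]),'vs s7',f(a,S[0]))
E
```

```text
vs first [2.48, 2.45, 2.47, 2.45, 2.48, 2.42, 2.5] noise 2.22 vs s7 2.46
```

Frames now differ only by camera noise, so everything is still.

```bash
python3 -c "
from plant import ctrl
print(ctrl.sign_off())"
```

```text
the job is handed in; nothing more can be done
None
```

Job handed in at about 16 s: the rod lies level in both forks with all three rings hanging still between them, and the arm was never moved near the bottles, mug or tamper.

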